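Switch on the guarded pump switch in the control case

ROBOT

A 6-joint arm with a two-finger parallel gripper is mounted at the origin on a cart in front of the work surface, level with it; the furniture and walls round the work are solid. World frame = base frame: x ahead of the robot, y to its left, z up, the work surface at z = 0. Lengths are in mm, angles in rad, forces in N, time in s.
With the tool pointing down it reaches from about 250 to 850 mm from the base axis. Payload 12.5 kg.
Tool frame: the origin (TCP) lies on the centre line of the jaws, within the pads' length; the fingertips stand 25 mm ahead of it and the grasp point (between the pads) lies 6 mm ahead of it; z points along the fingers, y is the line along which they close (so a half turn about z gives the same grasp; the last joint's range is limited). The gripper opens to 93 mm and grips with 3 to 60 N. Pads are 15 mm wide; open, the fingers measure 128 mm over their backs; the gripper's body (75 mm by 188 mm) begins 65 mm behind the grasp point.
Start: joints at [1.154, 0.351, 1.652, -0, 1.139, -0.085], TCP at [179.128, 519.998, 243.633] pointing down, gripper open.
Joint ranges: [-2.75, 2.75], [-0.79, 2.1], [0.01, 2.65], [-1.57, 4.71], [0.07, 3.14], [-2.87, 2.87]. Speed limits (rad/s): [2.22, 2.22, 2.79, 3.14, 3.14, 3.14].

INTERFACE

Orientations are given as a rotation vector (axis times angle).
In Python, from cell import r, cams gives the robot as it stands.
- The arm moves only by the tool carry_out, never from a script. Its argument "motion" is a list that holds one entry, the list of rows, each a list of 7 numbers: the shift along the world's x, y, z in mm, then the turn, a rotation vector about the world's x, y, z in degrees, then the closure, from -1 (fully open) to 1 (shut). In form: [[[tx, ty, tz, ax, ay, az, jaw], ...]]. A call has 1 to 8 rows; each row is the pose to reach, as a shift and turn from the pose commanded when the call began; what a row does not reach only later rows make up. A row lasts 1/8 s, in which the tool goes at most 62.5 mm and 10.7 degrees, less where a joint would pass 70% of its speed; a pose out of reach is approached as far as the arm can. A call with a gripper value outside its range is refused whole. The fingers move at their own pace and stop on an object; the grip force is fixed at half the most. Time passes only in rows, so rows that repeat a pose let the fingers close. It gives the time, the measured TCP pose, the force, the opening and the grip force at its end, in the units of the state.
- r.read_state(): the state, without advancing time (a new reading comes with each control period).
- cams.grab_frame(name): name is "scene" or "side" or "wrist"; returns a dict with "img" (480x640x3 uint8, red, green, blue), "fx", "fy", "cx", "cy" (pixels), "R" (3x3) and "t" (3): a world point X has camera coordinates R X + t; the wrist camera has in their place "T_tool_cam" (4x4, takes a point from camera to tool coordinates, whose origin is the TCP and whose axes are the flange's). Camera axes: x right, y down, z forward; pixel columns grow to the right and rows downward; lengths in mm; the calibration is good to about 2 mm. A picture is of the moment at which its call begins: read the wrist's pose just before it. There is no depth.
- r.job_done(): hands the job in; it is judged then, once.
Trained networks look in a picture, given as the dict that the camera call returned (one of the last four; its "shot" number tells which), for a name from the list of things; names that differ only in an ending like _2 or _b are one class to them, and where a whole thing is asked for, a point or a joint stands for the part that bears it (a point fixed in the world has none). Each returns a list of dicts, best first, with "conf" (0 to 1); they miss things now and then, are a little off and sometimes report something else, mostly with a low value. They report only what shows in the picture. A call takes as long as a camera call.
- cams.look_for(picture, thing): "point" ([column, row] in pixels, amid what is visible of it).
- cams.mark_of(picture, thing): "point" ([column, row] in pixels: a listed point, or the origin of a listed thing).
The state is a dict: "clock": time; "q": joint angles; "qd": joint speeds; "joint_efforts": joint torques, N m; "ee_pos": TCP position; "tcp_rot": TCP orientation; "ft_force": force on the tool from outside, world axes, zero at the start; "torque": the same for the moment, N m; "width": finger opening in mm; "finger_force": force on a finger pad.
Only numpy, scipy, OpenCV 4.12 (cv2) and the standard library are available. Lean on these libraries where they do the work, as an engineer would, in place of code of your own. Each camera call takes 0.05 s, during which the arm holds its last target. There are 200 camera calls.

TASK

Open the lid of the grey control case until it rests back on its stop. Then lift the sprung guard of the guarded switch, flip the toggle under it fully over, away from you (towards the lid's hinge), and let the guard drop shut over it. Leave the lid open, and leave the bare, unguarded toggle beside it as it is.

Things in the scene. Friction and masses are not known exactly. Their poses are not given: they have to be found in the camera images.
- case: Grey steel control case fixed on the tool chest; base 160 (x) x 250 (y) x 50 mm. Origin: centre of its underside; x points from its front (robot side) to its lid hinge, z up. The base's top is a level panel, 50 mm up. On it stand the guarded and the bare switch side by side (which is left varies), hidden while the lid (a hood 164 x 250 mm, 75 mm deep) is shut.
- lid (a joint): Lid hinge, 0 shut, grows as the lid opens, 1.85 rad on its stop. Lid 0.4 kg; it falls shut by its own weight below about 1.2 rad and falls on to its stop beyond that.
- lid_hinge (a point): Centre of the lid's hinge line, on the far upper edge of the base; the hinge line is parallel to the case's y axis.
- lid_lip (a point): Middle of the flat underside of the lid's dark pull lip; moves with the lid. The lip is 100 mm wide (y), 4 mm thick and sticks out 29 mm from the lower front edge of the lid (this point is 13 mm from the lid's front wall). Shut, it is 95 mm in front of the case's centre and 53 mm over the chest top, with free space under it; the base's front face is 15 mm behind this point.
- guard_base: Frame of the guarded switch, fixed on the panel, dark steel, 68 x 68 x 30 mm, walls 4 mm, open at the top. Origin: centre of its underside, on the panel; axes parallel to the case's. The opening inside is 60 x 60 mm, with the toggle inside.
- guard (a joint): Hinge of the sprung guard, a dark steel hood 76 x 68 x 26 mm whose front and side skirts close off the toggle while shut. 0 shut, grows to 1.6 rad as it is lifted. A spring always pulls it shut (about 0.5 N at the lip when shut, 1.3 N at 1 rad), so it must be held up (it may rest on the fingers that flip the toggle) and drops shut when let go.
- guard_hinge (a point): Centre of the guard's hinge line, at the back upper edge of the frame (37 mm behind its centre, 35 mm above the panel), parallel to the case's y axis.
- guard_lip (a point): Underside of the guard's lift lip, at its root; moves with the guard. The lip is 36 mm wide (y), 3 mm thick, at the lower edge of the hood's front skirt: it goes 8 mm straight forward, then flares 10 mm forward and 10 mm up. This point is 4 mm in front of the skirt; shut, it is 32 mm above the panel and 7 mm in front of the frame, and the space under it is free.
- toggle (a joint): Toggle under the guard: 0 leans 0.4 rad to the front (off), 0.8 rad leans 0.4 rad to the back (fully over, on). Stays where it is left; about 1 N at the tip moves it.
- toggle_tip (a point): Centre of the 11 mm ball on the toggle's end, 34 mm from its pivot, which lies 6 mm in front of the frame's middle and 10 mm above the panel; the ball is 41 to 44 mm above the panel, above the frame's walls.
- bare_base: Block of the bare, unguarded toggle, fixed on the panel, 56 x 46 x 16 mm. Origin: centre of its underside; axes parallel to the case's.
- bare_toggle_tip (a point): Centre of the 11 mm ball on the bare toggle's end, about 50 mm above the panel. Must be left as it is.

How it is judged (in metres and radians):
On the way, in this order (a step that is already met when the one before it is completed fails the run):
1. the lid is open on its stop (value of joint lid above 1.75 rad), for 0.2 s.
2. the guard is lifted while the toggle is still off (value of joint guard above 0.3 rad and value of joint toggle below 0.3 rad), for 0.05 s.
3. the toggle is fully over, with the guard still up (value of joint toggle above 0.65 rad and value of joint guard above 0.2 rad), for 0.05 s.
At the end, for the whole second after the job is handed in: The lid rests open on its stop (joint over 1.75 of 1.85 rad), the toggle is fully over towards the hinge (over 0.65 of 0.8 rad), the guard is shut over it (under 0.06 rad), and the bare toggle is where it was (its tip within 6 mm) (value of joint lid above 1.75 rad and value of joint toggle above 0.65 rad and value of joint guard below 0.06 rad); the robot touches nothing.
It fails at once if the bare toggle is moved (distance of bare_toggle_tip from where it was at the start of the episode above 0.006 m).
It also fails if it takes over 51 s, if anything falls off the work surface, if the arm or the gripper's body presses on something with over 40 N, if the wrist force passes 120 N, or if a joint passes its speed limit or range.

## Working session

There is one attempt and no reset: what is moved stays moved. The work goes in short steps, Python scripts to look and compute and a tool call to move; the robot and the scene stay as the last step left them, time stands still between calls to the robot, and variables do not carry over. Pictures are saved under pics/ and viewed, at most 10 in all, crops included, and the job is handed in when it is done.

Besides the shell and the picture viewer there is one more tool, called by a JSON object that holds its "method" and its "body", one argument or row to a line. carry_out: Moves the arm, as the interface text tells. Its arguments: {"type":"object","properties":{"motion":{"type":"array","items":{"type":"array","items":{"type":"array","items":{"type":"number"}}}}},"required":["motion"]}

```bash
mkdir -p pics; ls; cat > h.py <<'E'
import numpy as np, cv2
from scipy.spatial.transform import Rotation as Ro
from cell import r, cams
def grab(n):
    s=r.read_state(); f=cams.grab_frame(n)
    if n=="wrist":
        T=np.eye(4); T[:3,:3]=Ro.from_rotvec(s["tcp_rot"]).as_matrix(); T[:3,3]=s["ee_pos"]
        M=np.linalg.inv(T@np.array(f["T_tool_cam"])); f["_R"],f["_t"]=M[:3,:3],M[:3,3]
    else: f["_R"],f["_t"]=np.array(f["R"]),np.array(f["t"]).ravel()
    return f
def save(f,n): cv2.imwrite("pics/"+n,f["img"][:,:,::-1])
def ray(f,p):
    d=f["_R"].T@np.array([(p[0]-f["cx"])/f["fx"],(p[1]-f["cy"])/f["fy"],1]); return -f["_R"].T@f["_t"],d/np.linalg.norm(d)
def atz(f,p,z):
    o,d=ray(f,p); return o+d*(z-o[2])/d[2]
def tri(rays):
    A=sum(np.eye(3)-np.outer(d,d) for o,d in rays); b=sum((np.eye(3)-np.outer(d,d))@o for o,d in rays); X=np.linalg.solve(A,b)
    return X,[np.linalg.norm(np.cross(X-o,d)) for o,d in rays]
def proj(f,X):
    c=f["_R"]@X+f["_t"]; return f["fx"]*c[0]/c[2]+f["cx"],f["fy"]*c[1]/c[2]+f["cy"]
def marks(fs,names):
    for n in names:
        rs=[]
        for k,f in fs.items():
            m=cams.mark_of(f,n)
            if m: 
                print(n,k,np.round(m[0]["point"],1),round(m[0]["conf"],2))
                if m[0]["conf"]>.4: rs.append(ray(f,m[0]["point"]))
        if len(rs)>1:
            X,e=tri(rs); print("  ->",X.round(1),np.round(e,1))
E
cat > a.py <<'E'
from h import *
np.set_printoptions(suppress=True)
print({k:np.round(v,3) for k,v in r.read_state().items()})
fs={k:grab(k) for k in("scene","side","wrist")}
for k,f in fs.items(): save(f,k+"0.png")
marks(fs,["case","lid_hinge","lid_lip"])
E
python3 a.py; python3 -c "
import cv2,numpy as np
a=[cv2.imread(f'pics/{k}0.png') for k in('scene','side')]
cv2.imwrite('pics/c0.png',cv2.resize(np.vstack(a),(450,600)) if 0 else cv2.resize(np.hstack(a),(800,300)))"
```

```text
pics
{'clock': np.float64(0.0), 'q': array([ 1.154,  0.351,  1.652,  0.   ,  1.139, -0.085]), 'qd': array([-0.   ,  0.002, -0.   ,  0.   , -0.001, -0.   ]), 'joint_efforts': array([ -0.001, -49.733, -28.525,   0.07 ,   0.026,  -0.   ]), 'ee_pos': array([179.   , 519.713, 243.108]), 'tcp_rot': array([-0.519, -3.098,  0.002]), 'ft_force': array([ 0.103,  0.566, -0.909]), 'torque': array([-0.002, -0.026, -0.072]), 'finger_force': np.float64(0.0), 'width': np.float64(93.065)}
case scene [353.7 284.6] 0.85
case side [331.5 269.4] 0.65
  -> [ 578.8 -127.7    0.7] [0. 0.]
lid_lip scene [322.7 294.4] 0.98
lid_lip side [380.4 258. ] 0.95
  -> [ 486.7 -130.1   49.1] [1.5 1.5]
```

View pics/c0.png

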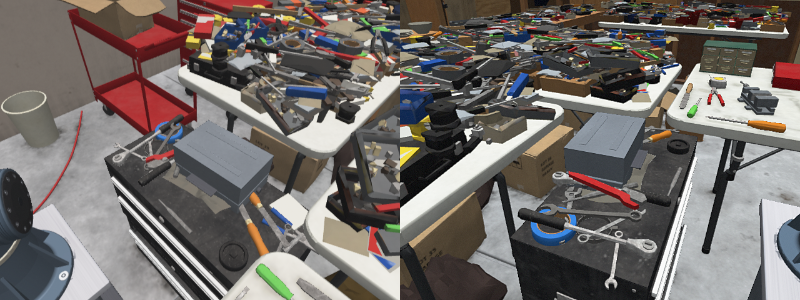

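```bash
python3 -c "
import cv2,numpy as np
a=cv2.imread('pics/scene0.png')[170:370,220:460];b=cv2.imread('pics/side0.png')[160:360,230:430]
cv2.imwrite('pics/c1.png',np.hstack([cv2.resize(a,None,fx=1.8,fy=1.8),cv2.resize(b,None,fx=1.8,fy=1.8)]))"
```

```text
(no output)
```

View pics/c1.png

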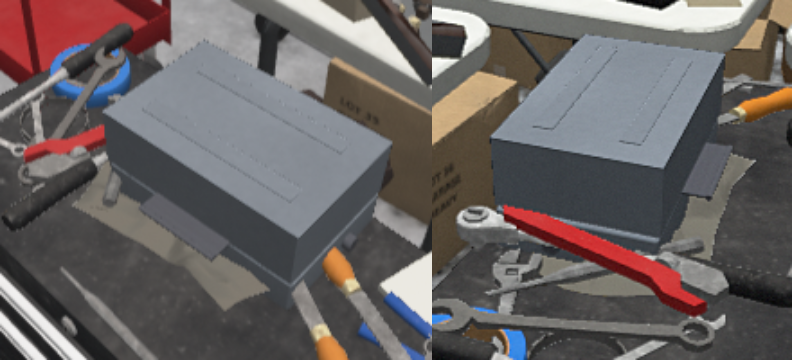

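```bash
cat > b.py <<'E'
from h import *
from scipy.optimize import least_squares
fs={k:grab(k) for k in("scene","side")}
C=np.array([[-82,125],[82,125],[82,-125],[-82,-125]])
o={"scene":[(278.3,232.8),(334.4,193.3),(436.7,251.1),(382.8,300)],"side":[(361.1,251.7),(263.9,238.3),(316.1,180.6),(391.1,191.7)]}
def pts(p):
    c,s=np.cos(p[2]),np.sin(p[2]); return [np.array([p[0]+c*a-s*b,p[1]+s*a+c*b,p[3]]) for a,b in C]
def res(p): return np.concatenate([np.subtract(proj(fs[k],X),q) for k in o for X,q in zip(pts(p),o[k])])
s=least_squares(res,[579,-128,0,125]); print(s.x.round(3),res(s.x).round(1))
E
python3 b.py
```

```text
[ 5.75443e+02 -1.26988e+02  7.10000e-02  1.25296e+02] [-2.6  0.3 -1.4 -0.7  1.3 -1.4  1.8  3.9 -1.2  2.9 -2.2 -1.3 -1.7 -1.2
  2.8 -1.4]
```

```bash
cat > plan.py <<'E'
import json,os,sys,numpy as np
from scipy.spatial.transform import Rotation as Ro, Slerp
CX,CY,YAW=577.5,-127.5,0.058
if os.path.exists("case.json"): CX,CY,YAW=json.load(open("case.json"))
Rz=Ro.from_euler('z',YAW)
def load():
    if os.path.exists("cmd.json"): d=json.load(open("cmd.json")); return np.array(d["p"]),Ro.from_rotvec(d["r"])
    return np.array([179.128,519.998,243.633]),Ro.from_rotvec([-.519,-3.098,.002])
def store(p,R): json.dump({"p":list(p),"r":list(R.as_rotvec())},open("cmd.json","w"))
def world(c): return np.array([CX,CY,0])+Rz.apply(c)
def ori(a,yawdeg=0): # tool z = (cos a,0,-sin a) in case frame, tool y = case y; yawdeg: extra turn about tool z
    a=np.deg2rad(a); z=np.array([np.cos(a),0,-np.sin(a)]); y=np.array([0,1.,0]); x=np.cross(y,z)
    return Rz*Ro.from_matrix(np.array([x,y,z]).T)*Ro.from_euler('z',yawdeg,degrees=True)
def plan(wps):
    """wps: (tip position in case frame, R, rows, jaw, tipdist)"""
    p0,R0=load(); p,R=p0,R0; rows=[]
    for tip,Rt,n,jaw in wps:
        pt=world(tip)-25*Rt.as_matrix()[:,2]; sl=Slerp([0,1],Ro.concatenate([R,Rt]))
        if np.linalg.norm(pt-p)/n>60 or np.degrees((Rt*R.inv()).magnitude())/n>10.5: print("TOO FAST",np.linalg.norm(pt-p)/n,np.degrees((Rt*R.inv()).magnitude())/n)
        for i in range(1,n+1):
            q=p+(pt-p)*i/n; Q=sl(i/n)
            rows.append([round(v,1) for v in q-p0]+[round(v,1) for v in np.degrees((Q*R0.inv()).as_rotvec())]+[jaw])
        p,R=pt,Rt
    for k in range(0,len(rows),8):
        c=rows[k:k+8]; P,Q=load() if k==0 else (P2,Q2)
        out=[]
        for w in rows[k:k+8]:
            ap=p0+w[:3]; aq=Ro.from_rotvec(np.radians(w[3:6]))*R0
            out.append([float(round(v,1)) for v in ap-P]+[float(round(v,1)) for v in np.degrees((aq*Q.inv()).as_rotvec())]+[w[6]])
        P2=P+out[-1][:3]; Q2=Ro.from_rotvec(np.radians(out[-1][3:6]))*Q
        print([out])
    store(P2,Q2)
E
python3 - <<'E'
from plan import *
a=ori(40); d=a.as_matrix()
plan([([-215,50,180],ori(90),12,1),([-192,0,150],ori(60),6,1),([-162,0,82],ori(40),6,1)])
E
```

```text
[[[15.1, -50.8, -3.2, -0.0, -0.0, 1.9, 1], [30.1, -101.7, -6.4, -0.0, 0.0, 3.7, 1], [45.2, -152.5, -9.7, 0.0, -0.0, 5.6, 1], [60.3, -203.3, -12.9, -0.0, 0.0, 7.4, 1], [75.3, -254.2, -16.1, -0.0, 0.0, 9.3, 1], [90.4, -305.0, -19.3, -0.0, -0.0, 11.2, 1], [105.5, -355.9, -22.5, -0.0, 0.0, 13.0, 1], [120.6, -406.7, -25.8, 0.0, -0.0, 14.9, 1]]]
[[[15.0, -50.8, -3.2, 0.1, 0.0, 1.9, 1], [30.1, -101.7, -6.4, 0.1, 0.0, 3.7, 1], [45.2, -152.5, -9.6, 0.1, 0.0, 5.6, 1], [60.2, -203.3, -12.8, 0.1, 0.0, 7.4, 1], [62.5, -211.6, -18.4, 0.1, -5.0, 7.4, 1], [64.7, -219.8, -23.9, 0.0, -10.0, 7.4, 1], [66.9, -228.0, -29.5, -0.0, -15.0, 7.4, 1], [69.2, -236.2, -35.1, -0.1, -20.1, 7.4, 1]]]
[[[2.2, -8.2, -5.5, 0.3, -4.9, -0.0, 1], [4.4, -16.5, -11.1, 0.6, -9.9, -0.1, 1], [8.3, -16.2, -23.3, 0.8, -13.2, -0.0, 1], [12.2, -16.0, -35.6, 1.0, -16.6, -0.0, 1], [16.1, -15.8, -47.9, 1.2, -19.9, 0.0, 1], [20.0, -15.6, -60.1, 1.4, -23.2, -0.0, 1], [23.8, -15.3, -72.4, 1.6, -26.5, -0.0, 1], [27.7, -15.1, -84.7, 1.8, -29.9, -0.0, 1]]]
```

{"method": "carry_out", "body": {
  "motion": [
    [[15.1,-50.8,-3.2,0,0,1.9,1],[30.1,-101.7,-6.4,0,0,3.7,1],[45.2,-152.5,-9.7,0,0,5.6,1],[60.3,-203.3,-12.9,0,0,7.4,1],[75.3,-254.2,-16.1,0,0,9.3,1],[90.4,-305,-19.3,0,0,11.2,1],[105.5,-355.9,-22.5,0,0,13,1],[120.6,-406.7,-25.8,0,0,14.9,1]]
  ]
}}

```text
clock: 1.7
ee_pos: [300.1, 111.8, 218.1]
tcp_rot: [0.11, 3.138, 0.0]
ft_force: [0.8, 0.9, 0.1]
width: 17.8
finger_force: 0.0
```

{"method": "carry_out", "body": {
  "motion": [
    [[15.0,-50.8,-3.2,0.1,0.0,1.9,1],[30.1,-101.7,-6.4,0.1,0.0,3.7,1],[45.2,-152.5,-9.6,0.1,0.0,5.6,1],[60.2,-203.3,-12.8,0.1,0.0,7.4,1],[62.5,-211.6,-18.4,0.1,-5.0,7.4,1],[64.7,-219.8,-23.9,0.0,-10.0,7.4,1],[66.9,-228.0,-29.5,0,-15.0,7.4,1],[69.2,-236.2,-35.1,-0.1,-20.1,7.4,1]]
  ]
}}

```text
clock: 2.7
ee_pos: [369.1, -123.4, 182.9]
tcp_rot: [-0.082, 2.787, 0.013]
ft_force: [0.7, -0.1, -0.1]
width: 0.0
finger_force: 0.0
```

{"method": "carry_out", "body": {
  "motion": [
    [[2.2,-8.2,-5.5,0.3,-4.9,0,1],[4.4,-16.5,-11.1,0.6,-9.9,-0.1,1],[8.3,-16.2,-23.3,0.8,-13.2,0,1],[12.2,-16.0,-35.6,1.0,-16.6,0,1],[16.1,-15.8,-47.9,1.2,-19.9,0.0,1],[20.0,-15.6,-60.1,1.4,-23.2,0,1],[23.8,-15.3,-72.4,1.6,-26.5,0,1],[27.7,-15.1,-84.7,1.8,-29.9,0,1]]
  ]
}}

```text
clock: 3.7
ee_pos: [411.5, -54.3, 259.2]
tcp_rot: [-0.018, 2.368, -0.013]
ft_force: [-0.4, -0.5, 0.7]
width: 0.6
finger_force: 0.0
```

```bash
cat > st.py <<'E'
from plan import *; from cell import r
s=r.read_state(); p,R=load(); Rm=Ro.from_rotvec(s["tcp_rot"])
print(round(s["clock"],2),"q",np.round(s["q"],2),"meas",np.round(s["ee_pos"],1),"cmd",p.round(1),"angerr",np.degrees((R*Rm.inv()).as_rotvec()).round(1),"F",np.round(s["ft_force"],1),"w",round(s["width"],1))
E
python3 st.py; python3 - <<'E'
from plan import *
def pose(th,E=24):
    a=max(40,th); rel=np.radians(a-th); t=np.radians(th); ar=np.radians(a)
    c=np.array([-111-80,53-50])+E*np.array([np.cos(rel),-np.sin(rel)])
    # rotate opening: (x,z)->(x cos t + z sin t, -x sin t + z cos t)
    c=np.array([c[0]*np.cos(t)+c[1]*np.sin(t),-c[0]*np.sin(t)+c[1]*np.cos(t)])+[80,50]
    c-=7.5*np.array([np.sin(ar),np.cos(ar)]); return [c[0],0,c[1]],ori(a)
w=pose(0); low=[w[0][0],0,w[0][2]-4]
print(low)
plan([(low,w[1],6,1)]+[(*pose(t),2,1) for t in (5,)]+[(*pose(t),1,1) for t in np.linspace(10,82,14)])
E
```

```text
3.7 q [-0.42 -0.18  2.4   1.    0.34 -2.87] meas [411.5 -54.3 259.2] cmd [ 396.6 -138.    98. ] angerr [ 1.1 -5.7  2.9] F [-0.4 -0.5  0.7] w 0.6
[np.float64(-97.43584043779359), 0, np.float64(27.827764044130728)]
[[[10.7, 0.6, -9.0, 0.0, 0.0, 0.0, 1], [21.5, 1.2, -18.0, 0.0, 0.0, 0.0, 1], [32.2, 1.9, -27.1, 0.0, 0.0, 0.0, 1], [43.0, 2.5, -36.1, 0.0, 0.0, 0.0, 1], [53.7, 3.1, -45.1, 0.0, 0.0, 0.0, 1], [64.5, 3.7, -54.1, 0.0, 0.0, 0.0, 1], [65.0, 3.8, -43.8, 0.0, 0.0, 0.0, 1], [65.5, 3.8, -33.5, 0.0, 0.0, 0.0, 1]]]
[[[2.4, 0.1, 16.5, 0.0, 0.0, 0.0, 1], [6.8, 0.4, 34.4, 0.0, 0.0, 0.0, 1], [12.8, 0.7, 51.9, 0.0, 0.0, 0.0, 1], [20.5, 1.2, 68.6, 0.0, 0.0, 0.0, 1], [29.8, 1.7, 84.6, 0.0, 0.0, 0.0, 1], [40.6, 2.4, 99.5, 0.0, 0.0, 0.0, 1], [52.5, 3.1, 113.7, -0.2, 3.3, -0.0, 1], [65.5, 3.8, 126.9, -0.5, 8.8, -0.0, 1]]]
[[[14.3, 0.8, 11.9, -0.4, 5.5, 0.0, 1], [29.6, 1.7, 22.3, -0.7, 11.0, 0.0, 1], [45.8, 2.7, 31.2, -1.0, 16.6, 0.0, 1], [62.8, 3.7, 38.6, -1.3, 22.1, 0.0, 1], [80.5, 4.7, 44.2, -1.6, 27.6, 0.0, 1], [98.6, 5.7, 48.1, -2.0, 33.2, 0.0, 1]]]
```

```bash
python3 - <<'E'
from plan import *; from cell import r
s=r.read_state()
for q,rv in(([1.154,.351,1.652,0,1.139,-.085],[-.519,-3.098,.002]),(s["q"],s["tcp_rot"])):
    M=(Ro.from_euler('z',q[0])*Ro.from_euler('y',q[1]+q[2])*Ro.from_euler('z',q[3])*Ro.from_euler('y',q[4])*Ro.from_euler('z',q[5]))
    print((M.inv()*Ro.from_rotvec(rv)).as_rotvec().round(3))
json.dump([[list(s["q"]),list(s["ee_pos"])]],open("samp.json","w"))
store(s["ee_pos"]+np.array([.1,.1,.5]),Ro.from_rotvec(s["tcp_rot"]))
def oh(a,h): # heading h deg rel. to case
    return Rz*Ro.from_euler('z',h,degrees=True)*Rz.inv()*ori(a)
plan([([-170,30,130],oh(60,-17),8,1)])
E
```

```text
[1.000e-03 1.000e-03 1.571e+00]
[ 0.    -0.     1.571]
[[[-2.2, -6.3, -13.5, 0.3, 1.8, -1.8, 1], [-4.4, -12.6, -27.0, 0.6, 3.5, -3.6, 1], [-6.7, -18.8, -40.5, 0.9, 5.3, -5.3, 1], [-8.9, -25.1, -54.0, 1.2, 7.1, -7.1, 1], [-11.1, -31.4, -67.5, 1.6, 8.8, -8.9, 1], [-13.3, -37.7, -81.0, 1.9, 10.6, -10.7, 1], [-15.5, -44.0, -94.5, 2.2, 12.4, -12.4, 1], [-17.7, -50.3, -108.0, 2.5, 14.1, -14.2, 1]]]
```

{"method": "carry_out", "body": {
  "motion": [
    [[-2.2,-6.3,-13.5,0.3,1.8,-1.8,1],[-4.4,-12.6,-27.0,0.6,3.5,-3.6,1],[-6.7,-18.8,-40.5,0.9,5.3,-5.3,1],[-8.9,-25.1,-54.0,1.2,7.1,-7.1,1],[-11.1,-31.4,-67.5,1.6,8.8,-8.9,1],[-13.3,-37.7,-81.0,1.9,10.6,-10.7,1],[-15.5,-44.0,-94.5,2.2,12.4,-12.4,1],[-17.7,-50.3,-108.0,2.5,14.1,-14.2,1]]
  ]
}}

```text
clock: 4.7
ee_pos: [393.8, -105.3, 150.2]
tcp_rot: [0.313, 2.604, -0.083]
ft_force: [0.8, 0.2, 0.4]
width: 0.5
finger_force: 0.0
```

```bash
python3 st.py; cat > kin.py <<'E'
from plan import *
from scipy.optimize import least_squares
LO=np.array([-2.75,-.79,.01,-1.57,.07,-2.87]);HI=np.array([2.75,2.1,2.65,4.71,3.14,2.87])
E=Ro.from_euler
def fk(q,k):
    a1,d,H,L1,e,L2,Lt=k; A=E('z',q[0]); B=A*E('y',q[1]); C=B*E('y',q[2]); W=C*E('z',q[3])*E('y',q[4])
    return A.apply([a1,d,H])+B.apply([0,0,L1])+C.apply([e,0,L2])+W.apply([0,0,Lt]), W*E('z',q[5]+np.pi/2)
def fit(S):
    f=lambda k: np.concatenate([fk(q,k)[0]-p for q,p in S]+[.01*(k-np.array([0,47,150,400,0,400,250]))])
    return least_squares(f,[0,47,150,400,0,400,250]).x
def ik(p,R,k,q0):
    def f(q): 
        P,Q=fk(q,k); return np.concatenate([P-p,300*(R*Q.inv()).as_rotvec()])
    s=least_squares(f,np.clip(q0,LO+.01,HI-.01),bounds=(LO,HI)); return s.x,np.linalg.norm(s.fun)
E
python3 - <<'E'
from kin import *; from cell import r
s=r.read_state(); S=json.load(open("samp.json"))+[[list(s["q"]),list(s["ee_pos"])]]
json.dump(S,open("samp.json","w")); S=S+[[[1.154,.351,1.652,0,1.139,-.085],[179.1,520,243.6]]]
k=fit(S); print(k.round(1),[(fk(q,k)[0]-p).round(1) for q,p in S])
E
```

```text
4.7 q [-0.44  0.1   2.4   0.65  0.16 -2.38] meas [ 393.8 -105.3  150.2] cmd [ 393.9 -104.5  151.7] angerr [-0.  -0.1  0. ] F [0.8 0.2 0.4] w 0.5
[3.000e-01 4.670e+01 2.582e+02 4.866e+02 4.020e+01 4.376e+02 2.517e+02] [array([-0. , -0. , -0.1]), array([0.1, 0.1, 0. ]), array([ 0., -0.,  0.])]
```

```bash
cat > traj.py <<'E'
from kin import *
K=np.array([.3,46.7,258.2,486.6,40.2,437.6,251.7])
def oh(a,h): return Rz*E('z',h,degrees=True)*Rz.inv()*ori(a)
def pose(th,a0,y,h,El):
    a=max(a0,th); rel=np.radians(a-th); t=np.radians(th); ar=np.radians(a)
    c=np.array([-191,3])+El*np.array([np.cos(rel),-np.sin(rel)])
    c=np.array([c[0]*np.cos(t)+c[1]*np.sin(t),-c[0]*np.sin(t)+c[1]*np.cos(t)])+[80,50]
    c-=7.5*np.array([np.sin(ar),np.cos(ar)]); return [c[0],y,c[1]],oh(a,h)
def chk(tip,R,q): return ik(world(tip)-25*R.as_matrix()[:,2],R,K,q)
E
python3 - <<'E'
from traj import *; from cell import r
q00=r.read_state()["q"]
for a0 in(45,52,58):
  for h in(-10,-17,-24):
    q=q00; out=[]
    w=pose(0,a0,30,h,24); W=[([-150,30,85],w[1]),([w[0][0],30,w[0][2]-5],w[1])]+[pose(t,a0,30,h,24) for t in range(0,86,17)]
    for tip,R in W:
        q,e=chk(tip,R,q); out.append((round(e,1),q.round(2).tolist()))
    print(a0,h,[o[0] for o in out],"q4",[o[1][3] for o in out],"q5",[o[1][4] for o in out],"q6",[o[1][5] for o in out])
E
```

```text
45 -10 [np.float64(81.2), np.float64(101.0), np.float64(98.7), np.float64(71.5), np.float64(44.5), np.float64(0.0), np.float64(0.0), np.float64(0.0)] q4 [1.1, 1.13, 1.13, 1.14, 1.15, 0.92, 0.09, 0.01] q5 [0.09, 0.07, 0.07, 0.07, 0.1, 0.17, 0.64, 1.11] q6 [-2.87, -2.87, -2.87, -2.87, -2.87, -2.66, -1.79, -1.68]
45 -17 [np.float64(75.8), np.float64(99.0), np.float64(96.6), np.float64(68.1), np.float64(40.2), np.float64(0.0), np.float64(0.0), np.float64(0.0)] q4 [1.19, 1.22, 1.22, 1.22, 1.24, 0.24, 0.0, -0.0] q5 [0.07, 0.07, 0.07, 0.07, 0.07, 0.09, 0.63, 1.11] q6 [-2.87, -2.87, -2.87, -2.87, -2.87, -1.84, -1.58, -1.55]
45 -24 [np.float64(76.4), np.float64(101.4), np.float64(99.1), np.float64(72.0), np.float64(48.3), np.float64(0.0), np.float64(0.0), np.float64(0.0)] q4 [1.27, 1.31, 1.31, 1.31, 1.32, -0.74, -0.09, -0.01] q5 [0.07, 0.07, 0.07, 0.07, 0.07, 0.13, 0.64, 1.11] q6 [-2.87, -2.87, -2.87, -2.87, -2.87, -0.72, -1.36, -1.42]
52 -10 [np.float64(50.2), np.float64(69.3), np.float64(67.1), np.float64(40.5), np.float64(13.5), np.float64(0.0), np.float64(0.0), np.float64(0.0)] q4 [1.07, 
[... 1004 characters left out ...]
, 0.31, 0.64, 1.11] q6 [-2.87, -2.87, -2.87, -2.87, -2.46, -2.09, -1.79, -1.68]
58 -17 [np.float64(17.2), np.float64(40.0), np.float64(37.7), np.float64(9.8), np.float64(0.0), np.float64(0.0), np.float64(0.0), np.float64(0.0)] q4 [1.17, 1.2, 1.2, 1.21, 0.26, 0.07, 0.0, -0.0] q5 [0.07, 0.07, 0.07, 0.07, 0.14, 0.28, 0.63, 1.11] q6 [-2.87, -2.87, -2.87, -2.87, -1.89, -1.67, -1.58, -1.55]
58 -24 [np.float64(22.1), np.float64(45.0), np.float64(43.0), np.float64(24.1), np.float64(0.0), np.float64(0.0), np.float64(0.0), np.float64(0.0)] q4 [1.26, 1.3, 1.3, 1.3, -0.36, -0.24, -0.09, -0.01] q5 [0.07, 0.07, 0.07, 0.07, 0.15, 0.29, 0.64, 1.11] q6 [-2.87, -2.87, -2.87, -2.87, -1.13, -1.23, -1.36, -1.42]
```

```bash
python3 - <<'E'
from traj import *; from cell import r
q00=r.read_state()["q"]; print(q00.round(3))
for a0 in(30,38,45):
  for h in(-8,-17,-30):
    q=np.array([-.4,.5,2.2,np.pi,.4,1.57]); out=[]
    R=oh(a0,h)
    W=[([-170,30,130],R),([-150,30,80],R)]
    w=pose(0,a0,30,h,24); W+=[([w[0][0],30,w[0][2]-5],R)]
    for t in range(0,86,17):
        # fixed tilt
        rel=np.radians(a0-t); tt=np.radians(t); ar=np.radians(a0)
        c=(np.array([-191,3])+24*np.array([np.cos(rel),-np.sin(rel)])) if t<a0 else np.array([-167,3.])
        c=np.array([c[0]*np.cos(tt)+c[1]*np.sin(tt),-c[0]*np.sin(tt)+c[1]*np.cos(tt)])+[80,50]-7.5*np.array([np.sin(ar),np.cos(ar)])
        W.append(([c[0],30,c[1]],R))
    for tip,RR in W:
        q,e=chk(tip,RR,q); out.append((round(float(e),1),q.round(2).tolist()))
    print(a0,h,[o[0] for o in out],"q4",[o[1][3] for o in out],"q5",[o[1][4] for o in out],"q6",[o[1][5] for o in out],"q3",[o[1][2] for o in out])
E
```

```text
[-0.437  0.098  2.4    0.647  0.163 -2.383]
30 -8 [5.7, 0.0, 0.0, 0.0, 0.0, 0.0, 0.0, 0.0, 0.0] q4 [2.44, 2.59, 2.74, 2.73, 2.71, 2.67, 2.65, 2.64, 2.66] q5 [0.96, 1.14, 1.17, 1.15, 0.97, 0.76, 0.61, 0.49, 0.41] q6 [1.66, 1.5, 1.51, 1.52, 1.61, 1.73, 1.82, 1.89, 1.91] q3 [2.65, 2.62, 2.47, 2.47, 2.48, 2.43, 2.35, 2.24, 2.13]
30 -17 [13.4, 0.0, 0.0, 0.0, 0.0, 0.0, 0.0, 0.0, 0.0] q4 [2.82, 2.91, 3.02, 3.02, 3.02, 3.04, 3.08, 3.14, 3.22] q5 [0.91, 1.18, 1.19, 1.17, 0.97, 0.74, 0.57, 0.45, 0.38] q6 [1.62, 1.53, 1.55, 1.55, 1.58, 1.61, 1.61, 1.57, 1.51] q3 [2.65, 2.63, 2.48, 2.48, 2.49, 2.44, 2.35, 2.24, 2.12]
30 -30 [3.0, 0.0, 0.0, 0.0, 0.0, 0.0, 0.0, 0.0, 0.0] q4 [3.39, 3.38, 3.43, 3.44, 3.48, 3.57, 3.7, 3.84, 3.97] q5 [0.94, 1.14, 1.14, 1.13, 0.94, 0.74, 0.6, 0.51, 0.46] q6 [1.54, 1.6, 1.6, 1.6, 1.53, 1.41, 1.28, 1.13, 1.0] q3 [2.65, 2.6, 2.45, 2.45, 2.46, 2.4, 2.31, 2.2, 2.08]
38 -8 [0.0, 0.0, 0.0, 0.0, 0.0, 0.0, 0.0, 0.0, 0.0] q4 [2.37, 2.58, 2.73, 2.73, 2.66, 2.56, 2.44, 2.31, 2.21] q5 [0.68, 0.84, 0.9, 0.88, 0.7, 0.5, 0.36, 0.27, 0.2] q6 [1.83, 1.63, 1.58, 1.58, 1.71, 1.88, 2.06, 2
[... 776 characters left out ...]
31, 0.21, 0.17, 0.13] q6 [2.08, 1.77, 1.65, 1.66, 1.84, 2.15, 2.62, 2.87, 2.87] q3 [2.55, 2.53, 2.41, 2.42, 2.4, 2.32, 2.22, 2.12, 2.02]
45 -17 [0.0, 0.0, 0.0, 0.0, 0.0, 0.0, 0.0, 13.4, 16.2] q4 [2.65, 2.87, 3.01, 3.0, 2.97, 2.92, 2.84, 2.91, 4.71] q5 [0.38, 0.56, 0.66, 0.65, 0.44, 0.24, 0.09, 0.07, 0.07] q6 [1.85, 1.66, 1.59, 1.6, 1.65, 1.73, 1.84, 1.8, 0.04] q3 [2.56, 2.54, 2.42, 2.42, 2.4, 2.33, 2.22, 2.13, 2.01]
45 -30 [0.0, 0.0, 0.0, 0.0, 0.0, 0.0, 0.0, 8.0, 19.4] q4 [3.51, 3.42, 3.45, 3.45, 3.59, 3.92, 4.47, 4.71, 4.71] q5 [0.36, 0.55, 0.64, 0.63, 0.45, 0.29, 0.22, 0.23, 0.24] q6 [1.35, 1.48, 1.51, 1.5, 1.35, 1.02, 0.47, 0.23, 0.24] q3 [2.54, 2.52, 2.4, 2.4, 2.38, 2.3, 2.19, 2.09, 2.0]
```

```bash
cat >> plan.py <<'E'
def poses(P):
    """P: list of (tcp pos, R, jaw), one per row"""
    p0,R0=load()
    for k in range(0,len(P),8):
        out=[]; lp,lR=p0,R0
        for p,R,j in P[k:k+8]:
            t=p-p0; a=np.degrees((R*R0.inv()).as_rotvec())
            m=np.linalg.norm(p-lp),np.degrees((R*lR.inv()).magnitude())
            if m[0]>60 or m[1]>10.6: print("FAST",m)
            out.append([float(round(v,1))+0. for v in [*t,*a]]+[j]); lp,lR=p,R
        print([out]); p0=p0+out[-1][:3]; R0=Ro.from_rotvec(np.radians(out[-1][3:6]))*R0
    store(p0,R0)
E
python3 - <<'E'
from traj import *; from cell import r
q=np.array(r.read_state()["q"]); R=oh(36,-12)*E('z',np.pi)
qt,e=chk([-170,30,110],R,np.array([-.4,.3,2.5,2.5,.6,-1.4])); print(qt.round(2),e)
n=18; P=[]
for i in range(1,n+1):
    x=q+(qt-q)*i/n; p,Q=fk(x,K); P.append((p,Q,1)); 
    if i%4==2: print((p+25*Q.as_matrix()[:,2]).round(),x.round(2))
print("max dq/row",abs((qt-q)/n).max()*8)
poses(P)
E
```

```text
[-0.62  0.37  2.64  2.63  0.83 -1.49] 1.2597610675428592e-13
[388. -84. 107.] [-0.46  0.13  2.43  0.87  0.24 -2.28]
[376. -36.  88.] [-0.5   0.19  2.48  1.31  0.38 -2.09]
[389. -16.  91.] [-0.54  0.25  2.53  1.75  0.53 -1.89]
[409. -41. 103.] [-0.58  0.31  2.59  2.19  0.68 -1.69]
[ 406. -107.  110.] [-0.62  0.37  2.64  2.63  0.83 -1.49]
max dq/row 0.8799688490430466
[[[-9.3, 10.0, -12.9, 7.1, 0.8, -7.4, 1], [-16.9, 21.4, -22.4, 14.1, 1.3, -14.8, 1], [-22.8, 33.0, -30.0, 21.0, 1.7, -22.3, 1], [-27.0, 44.2, -35.8, 27.8, 2.0, -29.8, 1], [-29.3, 54.7, -39.9, 34.6, 2.2, -37.4, 1], [-29.9, 64.0, -42.4, 41.2, 2.2, -45.0, 1], [-29.0, 71.8, -43.5, 47.8, 2.1, -52.6, 1], [-26.8, 77.6, -43.6, 54.3, 1.7, -60.2, 1]]]
[[[3.4, 3.6, 1.0, 6.2, -0.2, -7.9, 1], [7.5, 4.8, 2.6, 12.1, -0.5, -15.8, 1], [11.9, 3.3, 4.6, 18.0, -1.0, -23.7, 1], [16.4, -0.8, 6.9, 23.6, -1.7, -31.7, 1], [20.3, -7.7, 9.2, 29.1, -2.6, -39.7, 1], [23.5, -17.2, 11.4, 34.4, -3.8, -47.7, 1], [25.3, -29.2, 13.3, 39.5, -5.4, -55.7, 1], [25.4, -43.5, 14.9, 44.3, -7.2, -63.6, 1]]]
[[[-2.0, -16.2, 1.1, 4.2, -1.4, -8.3, 1], [-6.5, -34.0, 1.7, 8.1, -3.0, -16.6, 1]]]
```

{"method": "carry_out", "body": {
  "motion": [
    [[-9.3,10.0,-12.9,7.1,0.8,-7.4,1],[-16.9,21.4,-22.4,14.1,1.3,-14.8,1],[-22.8,33.0,-30.0,21.0,1.7,-22.3,1],[-27.0,44.2,-35.8,27.8,2.0,-29.8,1],[-29.3,54.7,-39.9,34.6,2.2,-37.4,1],[-29.9,64.0,-42.4,41.2,2.2,-45.0,1],[-29.0,71.8,-43.5,47.8,2.1,-52.6,1],[-26.8,77.6,-43.6,54.3,1.7,-60.2,1]]
  ]
}}

```text
clock: 5.7
ee_pos: [367.2, -27.4, 107.0]
tcp_rot: [1.941, 2.015, 0.791]
ft_force: [-0.1, 0.3, -0.6]
width: 0.4
finger_force: 0.0
```

{"method": "carry_out", "body": {
  "motion": [
    [[3.4,3.6,1.0,6.2,-0.2,-7.9,1],[7.5,4.8,2.6,12.1,-0.5,-15.8,1],[11.9,3.3,4.6,18.0,-1.0,-23.7,1],[16.4,-0.8,6.9,23.6,-1.7,-31.7,1],[20.3,-7.7,9.2,29.1,-2.6,-39.7,1],[23.5,-17.2,11.4,34.4,-3.8,-47.7,1],[25.3,-29.2,13.3,39.5,-5.4,-55.7,1],[25.4,-43.5,14.9,44.3,-7.2,-63.6,1]]
  ]
}}

```text
clock: 6.7
ee_pos: [392.6, -71.7, 121.9]
tcp_rot: [2.755, 0.283, 1.339]
ft_force: [1.0, 0.1, 1.0]
width: 0.4
finger_force: 0.0
```

{"method": "carry_out", "body": {
  "motion": [
    [[-2.0,-16.2,1.1,4.2,-1.4,-8.3,1],[-6.5,-34.0,1.7,8.1,-3.0,-16.6,1]]
  ]
}}

```text
clock: 6.95
ee_pos: [385.9, -105.8, 123.6]
tcp_rot: [2.728, -0.214, 1.397]
ft_force: [-0.5, 0.5, 0.3]
width: 0.5
finger_force: 0.0
```

```bash
python3 st.py; cat > b2.py <<'E'
from h import *
fs={k:grab(k) for k in("scene","side","wrist")}
for k,f in fs.items(): save(f,k+"1.png")
marks(fs,["case","lid_hinge","lid_lip"])
E
python3 b2.py
python3 - <<'E'
from traj import *
a0,h=36,-12; R=oh(a0,h)*E('z',np.pi)
def c(t):
    rel=np.radians(a0-t); tt=np.radians(t); ar=np.radians(a0)
    c=(np.array([-191,3])+22*np.array([np.cos(rel),-np.sin(rel)])) if t<a0 else np.array([-169,3.])
    c=np.array([c[0]*np.cos(tt)+c[1]*np.sin(tt),-c[0]*np.sin(tt)+c[1]*np.cos(tt)])+[80,50]-7.5*np.array([np.sin(ar),np.cos(ar)])
    return [c[0],30,c[1]]
w=c(0); low=[w[0],30,w[2]-6]; print(low)
plan([([low[0]-60,30,low[2]+15],R,5,1),(low,R,3,1)])
plan([(c(t),R,1,1) for t in np.linspace(4,80,24)])
E
```

```text
6.95 q [-0.62  0.38  2.64  2.63  0.84 -1.5 ] meas [ 385.9 -105.8  123.6] cmd [ 386.  -104.4  124.7] angerr [-0.1  0.2  0.3] F [-0.5  0.5  0.3] w 0.5
case scene [349.3 284.7] 0.77
case side [330.4 269.2] 0.61
case wrist [300.3 190.2] 0.9
  -> [ 575.4 -123.1    2.6] [4.  4.  1.6]
lid_lip scene [321.2 291.2] 0.9
lid_lip side [379.7 256.5] 0.61
lid_lip wrist [330.9 241.1] 0.6
  -> [ 485.3 -129.2   53.3] [4.6 1.7 5.4]
[np.float64(-97.61001551594472), 30, np.float64(28.001096991753485)]
[[[2.5, 0.2, -13.4, 0.0, 0.0, 0.0, 1], [5.0, 0.3, -26.8, 0.0, 0.0, 0.0, 1], [7.4, 0.5, -40.2, 0.0, 0.0, 0.0, 1], [9.9, 0.6, -53.6, 0.0, 0.0, 0.0, 1], [12.4, 0.8, -67.0, 0.0, 0.0, 0.0, 1], [32.3, 1.9, -72.0, 0.0, 0.0, 0.0, 1], [52.3, 3.1, -77.0, 0.0, 0.0, 0.0, 1], [72.3, 4.2, -82.0, 0.0, 0.0, 0.0, 1]]]
[[[0.7, 0.1, 19.3, 0.0, 0.0, 0.0, 1], [1.9, 0.1, 30.3, 0.0, 0.0, 0.0, 1], [3.8, 0.3, 41.1, 0.0, 0.0, 0.0, 1], [6.3, 0.4, 51.9, 0.0, 0.0, 0.0, 1], [9.4, 0.6, 62.4, 0.0, 0.0, 0.0, 1], [13.1, 0.8, 72.8, 0.0, 0.0, 0.0, 1], [17.4, 1.0, 82.9, 0.0, 0.0, 0.0, 1], [22.3, 1.3, 92.8, 0.0, 0.0, 0.0, 1]]]
[[[5.5, 0.3, 9.6, 0.0, 0.0, 0.0, 1], [11.5, 0.7, 18.8, 0.0, 0.0, 0.0, 1], [17.7, 1.1, 27.4, 0.0, 0.0, 0.0, 1], [23.9, 1.4, 34.9, 0.0, 0.0, 0.0, 1], [30.6, 1.8, 42.0, 0.0, 0.0, 0.0, 1], [37.6, 2.2, 48.7, 0.0, 0.0, 0.0, 1], [45.0, 2.6, 55.0, 0.0, 0.0, 0.0, 1], [52.8, 3.1, 60.9, 0.0, 0.0, 0.0, 1]]]
[[[8.1, 0.5, 5.4, 0.0, 0.0, 0.0, 1], [16.5, 1.0, 10.4, 0.0, 0.0, 0.0, 1], [25.1, 1.5, 14.8, 0.0, 0.0, 0.0, 1], [34.0, 2.0, 18.8, 0.0, 0.0, 0.0, 1], [43.1, 2.5, 22.2, 0.0, 0.0, 0.0, 1], [52.4, 3.0, 25.1, 0.0, 0.0, 0.0, 1], [61.9, 3.6, 27.4, 0.0, 0.0, 0.0, 1], [71.4, 4.1, 29.2, 0.0, 0.0, 0.0, 1]]]
```

{"method": "carry_out", "body": {
  "motion": [
    [[2.5,0.2,-13.4,0,0,0,1],[5,0.3,-26.8,0,0,0,1],[7.4,0.5,-40.2,0,0,0,1],[9.9,0.6,-53.6,0,0,0,1],[12.4,0.8,-67,0,0,0,1],[32.3,1.9,-72,0,0,0,1],[52.3,3.1,-77,0,0,0,1],[72.3,4.2,-82,0,0,0,1]]
  ]
}}

```text
clock: 8.55
ee_pos: [458.9, -100.6, 41.2]
tcp_rot: [2.73, -0.206, 1.396]
ft_force: [0.8, 0.1, -0.1]
width: 0.9
finger_force: 0.0
```

{"method": "carry_out", "body": {
  "motion": [
    [[0.7,0.1,19.3,0,0,0,1],[1.9,0.1,30.3,0,0,0,1],[3.8,0.3,41.1,0,0,0,1],[6.3,0.4,51.9,0,0,0,1],[9.4,0.6,62.4,0,0,0,1],[13.1,0.8,72.8,0,0,0,1],[17.4,1,82.9,0,0,0,1],[22.3,1.3,92.8,0,0,0,1]]
  ]
}}

```text
clock: 9.55
ee_pos: [480.1, -99.2, 134.3]
tcp_rot: [2.731, -0.206, 1.394]
ft_force: [-1.7, 1.1, -0.6]
width: 0.3
finger_force: 0.5
```

```bash
python3 - <<'E'
from h import *
s=r.read_state(); print(s["ee_pos"].round(1),s["ft_force"].round(1),s["q"].round(2))
a,b=[grab(k)["img"] for k in("scene","side")]
save({"img":np.hstack([cv2.resize(a[100:400,150:550],(400,300)),cv2.resize(b[100:400,150:550],(400,300))])},"c2.png")
E
```

```text
[480.1 -99.2 134.3] [-1.7  1.1 -0.6] [-0.4   0.38  2.44  2.79  0.64 -1.44]
```

View pics/c2.png

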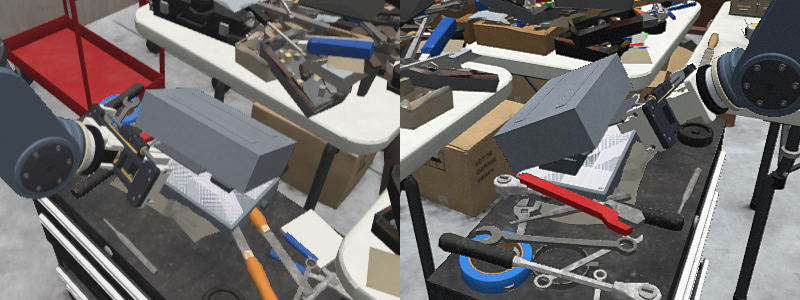

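The lid is tilted up about 30° and rests on the fingers. I'll carry on along the arc.

{"method": "carry_out", "body": {
  "motion": [
    [[5.5,0.3,9.6,0,0,0,1],[11.5,0.7,18.8,0,0,0,1],[17.7,1.1,27.4,0,0,0,1],[23.9,1.4,34.9,0,0,0,1],[30.6,1.8,42,0,0,0,1],[37.6,2.2,48.7,0,0,0,1],[45,2.6,55,0,0,0,1],[52.8,3.1,60.9,0,0,0,1]]
  ]
}}

```text
clock: 10.65
ee_pos: [533.8, -96.3, 195.6]
tcp_rot: [2.729, -0.207, 1.396]
ft_force: [-0.5, 0.3, -0.5]
width: 0.5
finger_force: 0.2
```

{"method": "carry_out", "body": {
  "motion": [
    [[8.1,0.5,5.4,0,0,0,1],[16.5,1,10.4,0,0,0,1],[25.1,1.5,14.8,0,0,0,1],[34,2,18.8,0,0,0,1],[43.1,2.5,22.2,0,0,0,1],[52.4,3,25.1,0,0,0,1],[61.9,3.6,27.4,0,0,0,1],[71.4,4.1,29.2,0,0,0,1]]
  ]
}}

```text
clock: 11.65
ee_pos: [605.2, -92.2, 224.4]
tcp_rot: [2.73, -0.207, 1.396]
ft_force: [-0.4, 0.5, 0.2]
width: 0.2
finger_force: 0.0
```

```bash
python3 st.py; cat > b3.py <<'E'
from h import *
fs={k:grab(k) for k in("scene","side","wrist")}
a,b,c=[fs[k]["img"] for k in fs]
save({"img":np.hstack([a[130:330,250:520],b[130:330,230:500],cv2.resize(c,(260,200))])},"c3.png")
marks(fs,["case","lid_lip","guard_base","guard_hinge","guard_lip","bare_base","bare_toggle_tip"])
E
python3 b3.py
```

```text
11.65 q [-0.27  0.3   2.11  2.72  0.23 -1.23] meas [605.2 -92.2 224.4] cmd [604.8 -91.7 225.6] angerr [ 0.   0.1 -0. ] F [-0.4  0.5  0.2] w 0.2
case scene [353.3 283.8] 0.56
case side [330.7 267.3] 0.81
  -> [ 579.1 -127.4    4.5] [1.5 1.5]
lid_lip scene [404.1 162.1] 0.85
lid_lip side [259.1 152.1] 0.73
lid_lip wrist [327.1 150.8] 0.81
  -> [ 713.  -114.8  222.3] [4.1 1.8 3.4]
guard_base scene [334.9 249.5] 0.8
guard_base side [313.4 266.2] 0.67
  -> [588.2 -62.1  46.4] [1.6 1.6]
guard_hinge scene [345.9 224.3] 0.8
guard_hinge side [292.8 239.9] 0.98
  -> [623.9 -58.3  92.5] [0. 0.]
guard_lip scene [320.2 246.4] 0.89
guard_lip side [337.2 253.2] 0.65
  -> [545.  -62.6  84.4] [2.8 2.8]
bare_base scene [374.9 281.7] 0.69
bare_base side [336.6 230.8] 0.8
  -> [ 584.7 -178.1   53.6] [5.6 5.6]
bare_toggle_tip scene [370.8 264.4] 0.38
bare_toggle_tip side [343.  215.2] 0.51
```

View pics/c3.png

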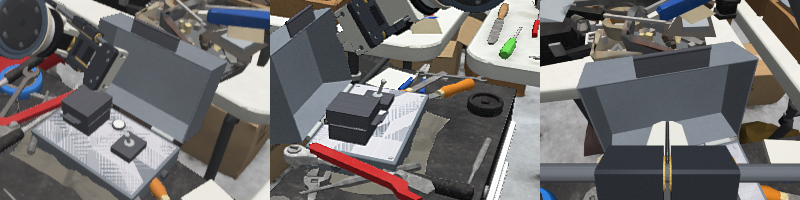

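```bash
echo '[587,-61,0.055]' > case.json; python3 - <<'E'
from traj import *; from cell import r
R=oh(35,-12)*E('z',np.pi); q=np.array(r.read_state()["q"])
for t in([-110,0,190],[-110,0,110],[-45,0,71],[-41,0,125],[4,0,94]):
    q,e=chk(t,R,q); print(t,q.round(2),round(e,2))
plan([([-110,0,190],R,5,1),([-110,0,110],R,3,1)])
E
```

```text
[-110, 0, 190] [-0.31  0.11  2.47  2.82  0.42 -1.37] 0.0
[-110, 0, 110] [-0.31  0.41  2.51  2.95  0.74 -1.52] 0.0
[-45, 0, 71] [-0.24  0.58  2.36  3.04  0.75 -1.55] 0.0
[-41, 0, 125] [-0.23  0.41  2.35  3.02  0.58 -1.52] 0.0
[4, 0, 94] [-0.2   0.54  2.25  3.08  0.6  -1.54] 0.0
[[[-29.6, 5.6, -4.2, 0.0, -0.2, -0.0, 1], [-59.2, 11.1, -8.5, -0.1, -0.4, -0.1, 1], [-88.7, 16.7, -12.7, -0.1, -0.6, -0.1, 1], [-118.3, 22.2, -17.0, -0.1, -0.8, -0.1, 1], [-147.9, 27.8, -21.2, -0.1, -0.9, -0.2, 1], [-147.9, 27.8, -47.9, -0.1, -0.9, -0.2, 1], [-147.9, 27.8, -74.6, -0.1, -0.9, -0.2, 1], [-147.9, 27.8, -101.2, -0.1, -0.9, -0.2, 1]]]
```

{"method": "carry_out", "body": {
  "motion": [
    [[-29.6,5.6,-4.2,0.0,-0.2,0,1],[-59.2,11.1,-8.5,-0.1,-0.4,-0.1,1],[-88.7,16.7,-12.7,-0.1,-0.6,-0.1,1],[-118.3,22.2,-17.0,-0.1,-0.8,-0.1,1],[-147.9,27.8,-21.2,-0.1,-0.9,-0.2,1],[-147.9,27.8,-47.9,-0.1,-0.9,-0.2,1],[-147.9,27.8,-74.6,-0.1,-0.9,-0.2,1],[-147.9,27.8,-101.2,-0.1,-0.9,-0.2,1]]
  ]
}}

```text
clock: 13.85
ee_pos: [456.9, -64.6, 122.7]
tcp_rot: [2.715, -0.211, 1.418]
ft_force: [1.2, -0.5, 0.7]
width: 0.5
finger_force: 0.0
```

```bash
python3 st.py; cat > b4.py <<'E'
from h import *
for i in range(2):
    fs={k:grab(k) for k in("scene","side","wrist")}
    marks(fs,["guard_base","guard_hinge","guard_lip","bare_toggle_tip"])
a,b,c=[fs[k]["img"] for k in fs]
save({"img":np.hstack([cv2.resize(b[190:310,240:400],(400,300)),cv2.resize(c,(400,300))])},"c4.png")
E
python3 b4.py
```

```text
13.85 q [-0.31  0.42  2.51  2.95  0.76 -1.52] meas [456.9 -64.6 122.7] cmd [456.9 -63.9 124.4] angerr [0.1 0.2 0. ] F [ 1.2 -0.5  0.7] w 0.5
guard_base scene [333.4 250. ] 0.88
guard_base side [311.2 263.3] 0.75
guard_base wrist [283.9 205.4] 0.93
  -> [588.5 -63.4  49.3] [3.5 3.1 2.5]
guard_hinge scene [346.1 226.2] 0.88
guard_hinge side [343.9 213.9] 0.72
guard_hinge wrist [270.5 130.7] 0.56
  -> [558.5 -84.1 142.5] [24.9 17.  24. ]
guard_lip scene [319.2 247.3] 0.96
guard_lip wrist [297.2 216.8] 0.8
  -> [537.9 -69.6  95. ] [0. 0.]
bare_toggle_tip scene [374.2 266.6] 0.6
bare_toggle_tip side [341.3 216.7] 0.62
bare_toggle_tip wrist [466.7 136.3] 0.83
  -> [ 578.6 -176.1   95.3] [3.2 4.  6.3]
guard_base scene [334.3 248. ] 0.81
guard_base side [313.6 264.5] 0.62
guard_base wrist [286.7 209.9] 0.64
  -> [587.2 -64.1  50.5] [3.1 2.4 3.5]
guard_hinge scene [347.8 227.6] 0.98
guard_hinge side [290.7 240.3] 0.97
guard_hinge wrist [272.3 132.3] 0.96
  -> [627.7 -63.1  86. ] [2.5 3.2 1.4]
guard_lip scene [321.4 247.3] 0.68
guard_lip side [338.9 251.9] 0.69
guard_lip wrist [296.4 223.4] 0.76
  -> [544.  -68.1  85.5] [3.1 3.6 1.7]
bare_toggle_tip scene [376.7 262.3] 0.41
bare_toggle_tip side [342.7 212. ] 0.59
bare_toggle_tip wrist [468.2 145.4] 0.89
  -> [ 577.8 -177.5  101.8] [2.8 1.4 1.9]
```

View pics/c4.png

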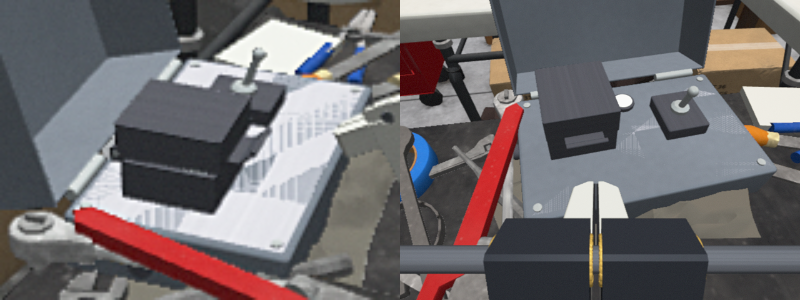

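```bash
echo '[587,-64,0.055]' > case.json; python3 - <<'E'
from traj import *
R=oh(35,-12)*E('z',np.pi)
plan([([-75,0,70],R,3,1),([-46,0,70],R,3,1),([-45,0,82],R,1,1),([-43,0,92],R,1,1)])
plan([([-41,0,103],R,1,1),([-37,0,115],R,1,1),([-37,0,115],R,2,1)])
plan([([-30,0,98],R,2,1),([-24,0,95],R,1,1),([4,0,94],R,4,1),([4,0,94],R,1,1)])
E
```

```text
[[[11.6, -0.4, -13.3, 0.0, 0.0, 0.0, 1], [23.3, -0.7, -26.7, 0.0, 0.0, 0.0, 1], [34.9, -1.1, -40.0, 0.0, 0.0, 0.0, 1], [44.6, -0.6, -40.0, 0.0, 0.0, 0.0, 1], [54.2, 0.0, -40.0, 0.0, 0.0, 0.0, 1], [63.9, 0.5, -40.0, 0.0, 0.0, 0.0, 1], [64.9, 0.6, -28.0, 0.0, 0.0, 0.0, 1], [66.9, 0.7, -18.0, 0.0, 0.0, 0.0, 1]]]
[[[2.0, 0.1, 11.0, 0.0, 0.0, 0.0, 1], [6.0, 0.3, 23.0, 0.0, 0.0, 0.0, 1], [6.0, 0.3, 23.0, 0.0, 0.0, 0.0, 1], [6.0, 0.3, 23.0, 0.0, 0.0, 0.0, 1]]]
[[[3.5, 0.2, -8.5, 0.0, 0.0, 0.0, 1], [7.0, 0.4, -17.0, 0.0, 0.0, 0.0, 1], [13.0, 0.7, -20.0, 0.0, 0.0, 0.0, 1], [20.0, 1.1, -20.3, 0.0, 0.0, 0.0, 1], [26.9, 1.5, -20.5, 0.0, 0.0, 0.0, 1], [33.9, 1.9, -20.8, 0.0, 0.0, 0.0, 1], [40.9, 2.3, -21.0, 0.0, 0.0, 0.0, 1], [40.9, 2.3, -21.0, 0.0, 0.0, 0.0, 1]]]
```

{"method": "carry_out", "body": {
  "motion": [
    [[11.6,-0.4,-13.3,0,0,0,1],[23.3,-0.7,-26.7,0,0,0,1],[34.9,-1.1,-40,0,0,0,1],[44.6,-0.6,-40,0,0,0,1],[54.2,0,-40,0,0,0,1],[63.9,0.5,-40,0,0,0,1],[64.9,0.6,-28,0,0,0,1],[66.9,0.7,-18,0,0,0,1]]
  ]
}}

```text
clock: 16.35
ee_pos: [523.7, -63.7, 105.8]
tcp_rot: [2.716, -0.211, 1.416]
ft_force: [0.7, -0.5, -2.2]
width: 0.7
finger_force: 0.4
```

{"method": "carry_out", "body": {
  "motion": [
    [[2,0.1,11,0,0,0,1],[6,0.3,23,0,0,0,1],[6,0.3,23,0,0,0,1],[6,0.3,23,0,0,0,1]]
  ]
}}

```text
clock: 16.85
ee_pos: [529.3, -63.4, 127.9]
tcp_rot: [2.717, -0.211, 1.416]
ft_force: [-1.6, -0.8, -0.4]
width: 0.5
finger_force: 0.7
```

```bash
python3 st.py; cat > b5.py <<'E'
from h import *
import sys
fs={k:grab(k) for k in("scene","side","wrist")}
marks(fs,["guard_lip","toggle_tip","guard_base"])
a,b,c=[fs[k]["img"] for k in fs]
save({"img":np.hstack([cv2.resize(b[190:310,240:400],(400,300)),cv2.resize(a[170:290,270:430],(400,300))])},sys.argv[1])
E
python3 b5.py c5.png
```

```text
16.85 q [-0.24  0.45  2.34  3.02  0.61 -1.52] meas [529.3 -63.4 127.9] cmd [570.7 -60.6 108.4] angerr [0.  0.1 0. ] F [-1.6 -0.8 -0.4] w 0.5
guard_lip scene [323.1 232.2] 0.82
guard_lip side [331.  229.3] 0.87
guard_lip wrist [314.2 285.1] 0.95
  -> [554.2 -67.2 123.6] [2.8 2.1 1.9]
toggle_tip scene [328.1 240.2] 0.47
toggle_tip side [324.4 243.2] 0.39
toggle_tip wrist [304.3 292.7] 0.48
  -> [567.4 -66.2  93.5] [2.1 2.1]
guard_base scene [335.9 247.3] 0.74
guard_base side [311.9 264.3] 0.72
guard_base wrist [302.1 301.9] 0.86
  -> [590.7 -64.3  49.9] [3.2 2.3 3.2]
```

View pics/c5.png

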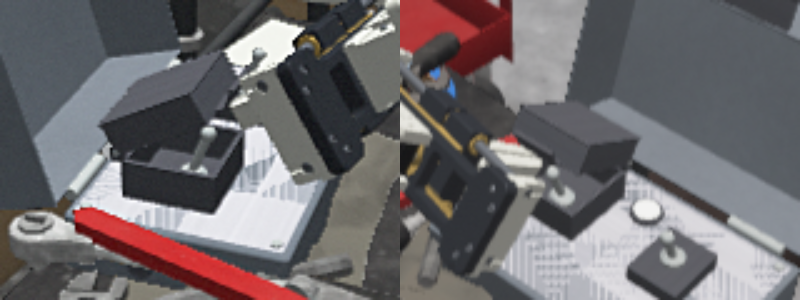

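{"method": "carry_out", "body": {
  "motion": [
    [[3.5,0,-8.5,0,0,0,1],[7,0,-17,0,0,0,1],[13,0,-20,0,0,0,1],[20,0,-20.3,0,0,0,1],[26.9,0.5,-20.5,0,0,0,1],[33.9,1,-20.8,0,0,0,1],[40.9,1,-21,0,0,0,1],[40.9,1,-21,0,0,0,1]]
  ]
}}

```text
clock: 18.45
ee_pos: [570.6, -62.4, 106.8]
tcp_rot: [2.717, -0.211, 1.415]
ft_force: [-2.0, 0.2, 0.7]
width: 0.6
finger_force: 2.3
```

```bash
python3 st.py; python3 b5.py c6.png
```

```text
18.45 q [-0.21  0.54  2.25  3.06  0.61 -1.54] meas [570.6 -62.4 106.8] cmd [570.7 -60.6 108.4] angerr [ 0.   0.1 -0. ] F [-2.   0.2  0.7] w 0.6
guard_lip scene [325.1 229.3] 0.9
guard_lip side [328.8 226.1] 0.68
guard_lip wrist [333.7 338.3] 0.65
  -> [558.9 -67.3 128.4] [2.7 1.5 1.5]
toggle_tip side [310.7 242.8] 0.39
guard_base scene [334.  248.4] 0.83
guard_base side [313.4 264.7] 0.73
guard_base wrist [316.3 352.7] 0.6
  -> [587.9 -64.2  50.2] [3.  2.6 4.1]
```

View pics/c6.png

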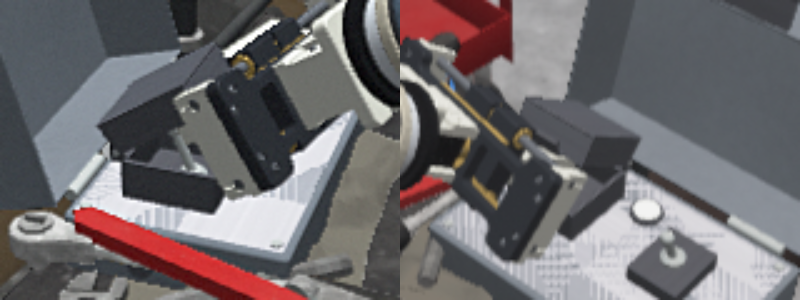

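```bash
python3 - <<'E'
from h import *
f=grab("side")
for g in (0,.4,.6,.7,.8):
    a=g-.4; print(g,np.round(proj(f,np.array([587-6+34*np.sin(a),-65,60+34*np.cos(a)])),1))
m=cams.mark_of(f,"toggle_tip");print(m[:2])
E
```

```text
0 [324.1 245.2]
0.4 [317.  242.3]
0.6 [313.4 241.8]
0.7 [311.7 241.9]
0.8 [310.  242.1]
[{'point': [307.0, 241.7], 'conf': 0.56}]
```

{"method": "carry_out", "body": {
  "motion": [
    [[2,0,0,0,0,0,1],[4,0,0,0,0,0,1],[4,0,0,0,0,0,1]]
  ]
}}

```text
clock: 19.52
ee_pos: [572.2, -62.3, 106.3]
tcp_rot: [2.719, -0.213, 1.411]
ft_force: [-25.1, 0.0, 14.3]
width: 0.4
finger_force: 15.2
```

```bash
python3 - <<'E'
from h import *
for i in range(3):
    m=cams.mark_of(grab("side"),"toggle_tip");print(m[:2])
E
```

```text
[{'point': [310.2, 239.4], 'conf': 0.45}]
[{'point': [305.7, 241.2], 'conf': 0.53}]
[{'point': [309.8, 240.1], 'conf': 0.38}]
```

The force rose to 25 N, so the toggle is on its stop. I'll withdraw straight back so the guard drops.

{"method": "carry_out", "body": {
  "motion": [
    [[-8,0,0,0,0,0,1],[-20,-1,0,0,0,0,1],[-35,-2,0,0,0,0,1],[-50,-3,0,0,0,0,1],[-65,-3.5,0,0,0,0,1],[-85,-5,0,0,0,0,1],[-110,-6,10,0,0,0,1],[-130,-7,20,0,0,0,1]]
  ]
}}

```text
clock: 20.82
ee_pos: [443.1, -69.4, 127.3]
tcp_rot: [2.717, -0.211, 1.416]
ft_force: [-0.2, 0.1, 0.1]
width: 0.6
finger_force: 0.0
```

```bash
python3 st.py; python3 - <<'E'
from h import *
fs={k:grab(k) for k in("scene","side","wrist")}
marks(fs,["guard_lip","bare_toggle_tip","lid_lip","toggle_tip"])
b,c=fs["side"]["img"],fs["wrist"]["img"]
save({"img":np.hstack([cv2.resize(b[130:330,200:460],(390,300)),cv2.resize(c,(400,300))])},"c7.png")
E
```

```text
20.82 q [-0.35  0.39  2.54  2.91  0.76 -1.51] meas [443.1 -69.4 127.3] cmd [570.7 -60.6 108.4] angerr [0.  0.1 0. ] F [-0.2  0.1  0.1] w 0.6
guard_lip scene [320.7 248.8] 0.66
guard_lip side [333.6 248.4] 0.6
guard_lip wrist [283.7 211.6] 0.81
  -> [547.4 -67.9  85.1] [3.1 4.6 2.2]
bare_toggle_tip scene [377.5 263.2] 0.58
bare_toggle_tip side [341.7 214.6] 0.58
bare_toggle_tip wrist [451.2 137.4] 0.57
  -> [ 580.2 -178.5   97.6] [3.1 3.4 2.8]
lid_lip scene [378.7 246.3] 0.66
lid_lip side [260.1 153.7] 0.65
  -> [ 667.1 -143.   158. ] [76.6 76.6]
```

View pics/c7.png

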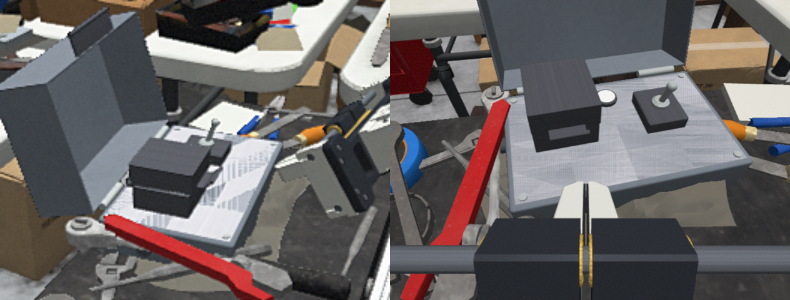

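The picture shows the lid back on its stop and the guard shut. The bare toggle hasn't moved, and the gripper is clear of everything.

```bash
python3 -c "
from cell import r
print(r.job_done())"
```

```text
the job is handed in; nothing more can be done
None
```

I handed the job in at about 21 s of the 51 s allowed: the lid is open on its stop, the guarded toggle is fully over, the guard is shut over it, and the bare toggle shows no sign of having moved; the hand-in gave no verdict.

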